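# Fit the second corrector sphere and hold the deflecting magnet over the compass

### The arm

A 6-joint arm with a two-finger parallel gripper is mounted at the origin on the work surface. World frame = base frame: x ahead of the robot, y to its left, z up, the work surface at z = 0. Lengths are in mm, angles in rad, forces in N, time in s.
With the tool pointing down it reaches from about 300 to 775 mm from the base axis. Payload 14.6 kg.
Tool frame: the origin (TCP) lies between the finger pads; the fingertips stand 19 mm ahead of it and the grasp point (between the pads) is the TCP; z points along the fingers, y is the line along which they close (so a half turn about z gives the same grasp; the last joint's range is limited). The gripper opens to 94 mm and grips with 3 to 60 N. Pads are 16 mm wide; open, the fingers measure 119 mm over their backs; the gripper's body (75 mm by 177 mm) begins 78 mm behind the grasp point.
Start: joints at [1.144, 0.3, 1.521, -0, 1.321, -0.067], TCP at [193.645, 514.773, 224.446] pointing down, gripper open.
Joint ranges: [-3.03, 3.03], [-0.79, 2.21], [0.23, 2.52], [-1.04, 4.18], [0, 3.07], [-2.55, 2.55]. Speed limits (rad/s): [2.22, 2.22, 2.57, 3.14, 3.14, 3.14].

### API

Orientations are given as [roll, pitch, yaw] about the fixed x, y, z axes, in that order (R = Rz(yaw) Ry(pitch) Rx(roll)).
In Python, from cell import monitor, imaging, job, find_in, trace gives the robot as it stands. The module is installed in compiled form; this text tells all that it offers.
- The arm moves only by the tool arm_command, never from a script. Its argument "steps" is a list of rows, each a list of 5 numbers: the opening, from 0 (shut) to 1 (fully open), then the shift along the tool's x, y, z in mm, then the turn about the tool's z in degrees. In form: [[gripper, dx, dy, dz, turn], ...]. A call has 1 to 20 rows; each row is the pose to reach, as a shift and turn from the pose commanded when the call began, along the tool's axes at that moment; what a row does not reach only later rows make up. A row lasts 1/8 s, in which the tool goes at most 62.5 mm and 10.7 degrees, less where a joint would pass 70% of its speed; a pose out of reach is approached as far as the arm can. A call with a gripper value outside its range is refused whole. The fingers move at their own pace and stop on an object; "force" is the grip in N (left out, the last holds). Time passes only in rows, so rows that repeat a pose let the fingers close. It gives the time, the measured TCP pose, the force, the opening and the grip force at its end, in the units of the state.
- monitor.read_state(): the state, without advancing time (a new reading comes with each control period).
- imaging.camera(name): name is "side" or "top"; returns a dict with "img" (384x512x3 uint8, red, green, blue), "mtx" (3x3 intrinsics, pixels), "view" (4x4, takes a point from world to camera coordinates). Camera axes: x right, y down, z forward; pixel columns grow to the right and rows downward; lengths in mm; the calibration is good to about 2 mm. A picture is of the moment at which its call begins. There is no depth.
- job.sign_off(): hands the job in; it is judged then, once.
Trained networks look in a picture, given as the dict that the camera call returned (one of the last four; its "shot" number tells which), for a name from the list of things; names that differ only in an ending like _2 or _b are one class to them, and where a whole thing is asked for, a point or a joint stands for the part that bears it (a point fixed in the world has none). Each returns a list of dicts, best first, with "p" (0 to 1); they miss things now and then, are a little off and sometimes report something else, mostly with a low value. They report only what shows in the picture. A call takes as long as a camera call. They do not tell look-alikes from the thing itself.
- find_in(picture, target): "rect" ([centre column, centre row, width, height] in pixels, round what is visible of it).
- trace(picture, target): "region" (384x512 bool, what is visible of it) and "rect" ([centre column, centre row, width, height] in pixels, round what is visible of it).
The state is a dict: "clock": time; "joints": joint angles; "qd": joint speeds; "effort": joint torques, N m; "eef_pos": TCP position; "eef_rot": TCP orientation; "wrist_force": force on the tool from outside, world axes, zero at the start; "moment": the same for the moment, N m; "finger_gap": finger opening in mm; "finger_force": force on a finger pad.
Only numpy, scipy, OpenCV 4.12 (cv2) and the standard library are available. Lean on these libraries where they do the work, as an engineer would, in place of code of your own. Each camera call takes 0.05 s, during which the arm holds its last target. There are 200 camera calls.

### The job

Set the loose iron corrector sphere upright in the empty channel arm of the compass turntable, as far out from the compass as its fixed mate is on the opposite arm, lowering it on rather than dropping it, and let go of it. Then, to deflect the compass card, pick up the bar magnet with the wooden grip, carry it across and hold it level about a centimetre above the compass glass, centred and with the bar in line with the two spheres, without the magnet ever touching compass, arms or spheres. Finish while still holding it there, with everything else on the bench left where it was.

Things in the scene. Friction and masses are not known exactly. Their poses are not given: they have to be found in the camera images.
- sphere_center (a point): centre of the loose painted iron corrector sphere, 60 mm diameter, standing on the bench on its round foot (38 mm diameter). The ball's centre is 37 mm above the foot's underside, the top 67 mm; z up the ball from its foot. Mass about 0.5 kg
- magnet_center (a point): centre of the deflecting magnet, half-way up (22 mm above its underside). A steel bar 130 long (x) x 16 wide (y) x 12 mm high, with a dark wooden grip on top along its middle: 62 long (x) x 20 wide (y) mm, from 11 to 44 mm above the underside. Lies on the bench, x along the bar, z up. Mass about 0.22 kg
- turntable: steel turntable disc, 320 mm diameter, set in the bench, with compass, two brass arms and the fixed sphere on it; clamped. Origin on its axis at bench level, z up; -x along the empty arm, +x along the arm with the fixed sphere. Each arm is an open-topped channel from 60 to 158 mm out, 46 mm wide inside, floor 30 mm above the bench, side lips 4 mm thick and 4 mm above the floor
- compass_top (a point): centre of the top of the compass, level with its brass rim (the glass lies 1 mm lower) and 76 mm above the bench; the compass is a round brass bowl of 116 mm diameter on the turntable's axis. Axes as turntable
- mate_center (a point): centre of the fixed corrector sphere, same shape and size as the loose one, its foot on the floor of the +x arm, 125 mm from the axis. Fixed; axes as turntable
- door: olive bronze binnacle door lying flat by the right edge of the bench, 125 x 200 x 24 mm; origin under its centre; to be left alone
- azimuth_circle: glass ring 116 mm across with two brass sighting vanes, 58 mm high; origin under its centre; to be left alone
- reflector: copper lamp reflector, a dish 116 mm across and 48 mm high, standing on its small end; origin under its centre; to be left alone
- flinders_bar: plain iron cylinder standing up, 50 mm diameter, 90 mm high; origin under its centre; to be left alone
- jar: clear glass jar with brass lid, 60 mm diameter, 70 mm high; origin under its centre; to be left alone
- fluid_bottle: amber glass bottle, 60 mm diameter, 140 mm high; origin under its centre; to be left alone
- screwdriver: screwdriver lying down, 200 mm long; origin under its centre; to be left alone
Mind the look-alikes: they are no part of the job. Leave any orange look-alike of the part that bears magnet_center alone.

How it is judged:
By the outcome, as a careful person would: the job done as asked, in the order asked, and still so for the second after the job is handed in, while the arm keeps its last pose, push and grip.
It also fails if it takes over 64 s, if anything falls off the work surface, if the arm or the gripper's body presses on something with over 40 N, if the wrist force passes 120 N, or if a joint passes its speed limit or range.

## Working session

There is one attempt and no reset: what is moved stays moved. The work goes in short steps, Python scripts to look and compute and a tool call to move; the robot and the scene stay as the last step left them, time stands still between calls to the robot, and variables do not carry over. Pictures are saved under pics/ and viewed, at most 10 in all, crops included, and the job is handed in when it is done.

Besides the shell and the picture viewer there is one more tool, called as name(argument=value, ...), one argument or row to a line, values as JSON. arm_command: Moves the arm, as the interface text tells. Its arguments: {"type":"object","properties":{"steps":{"type":"array","items":{"type":"array","items":{"type":"number"}}},"force":{"type":"number"}},"required":["steps"]}

```bash
mkdir -p pics
cat > h.py <<'E'
from cell import monitor, imaging, job, find_in, trace
import numpy as np, cv2
def ray(c,uv,z):
    V=np.array(c["view"]);R=V[:3,:3];t=V[:3,3]
    o=-R.T@t; d=R.T@np.linalg.inv(c["mtx"])@np.array([uv[0],uv[1],1.])
    return o+d*(z-o[2])/d[2]
def proj(c,p):
    V=np.array(c["view"]);q=c["mtx"]@(V[:3,:3]@np.array(p,float)+V[:3,3]);return q[:2]/q[2]
def tri(c1,u1,c2,u2):
    A=[];b=[]
    S=np.zeros((3,3));s=np.zeros(3)
    for c,u in((c1,u1),(c2,u2)):
        o=ray(c,u,1000);d=ray(c,u,0)-o;d/=np.linalg.norm(d);P=np.eye(3)-np.outer(d,d);S+=P;s+=P@o
    return np.linalg.solve(S,s)
def save(n,c,k=1):
    cv2.imwrite(f"pics/{n}.png",cv2.resize(c["img"][:,:,::-1],None,fx=k,fy=k,interpolation=cv2.INTER_CUBIC))
E
python3 - <<'E'
from h import *
np.set_printoptions(precision=1,suppress=True)
s=monitor.read_state();print(s)
T=imaging.camera("top");S=imaging.camera("side")
im=np.vstack([T["img"],S["img"]])
save("top",T,1.5);save("side",S,1.5)
for n,c in(("T",T),("S",S)):
    print(n,"cam",-np.array(c["view"])[:3,:3].T@np.array(c["view"])[:3,3])
    for t in["sphere_center","magnet_center","turntable","mate_center"]:
        print(n,t,[(round(float(r["p"]),2),np.round(r["rect"],1).tolist()) for r in find_in(c,t)][:5])
E
```

```text
{'clock': 0.0, 'joints': array([ 1.1,  0.3,  1.5,  0. ,  1.3, -0.1]), 'qd': array([ 0., -0.,  0.,  0.,  0.,  0.]), 'effort': array([ -0. , -53.2, -35.3,   0.1,   0. ,  -0. ]), 'eef_pos': array([193.5, 514.6, 223.9]), 'eef_rot': array([-3.1, -0. ,  2.8]), 'wrist_force': array([ 0.2, -0.1,  0.1]), 'moment': array([0., 0., 0.]), 'finger_force': 0.0, 'finger_gap': 93.88939433750004}
T cam [ 361.1   22.5 1296.2]
T sphere_center [(0.57, [376.5, 187.1, 19.6, 16.6]), (0.29, [183.1, 243.5, 22.8, 15.6])]
T magnet_center [(0.7, [154.7, 267.4, 33.6, 4.0]), (0.47, [172.2, 174.6, 15.0, 36.3])]
T turntable [(0.84, [248.8, 164.0, 95.3, 93.8]), (0.39, [154.4, 122.4, 38.0, 34.4])]
T mate_center [(0.6, [250.1, 163.5, 94.8, 91.0])]
S cam [ 440.6 -969.7  719.5]
S sphere_center [(0.8, [266.9, 298.0, 24.7, 26.2]), (0.36, [307.7, 151.2, 26.0, 15.3])]
S magnet_center [(0.57, [193.7, 272.1, 27.8, 35.5]), (0.52, [271.0, 162.9, 28.7, 15.6]), (0.49, [194.6, 159.1, 4.2, 15.6])]
S turntable [(0.8, [285.2, 198.5, 90.5, 67.2])]
S mate_center [(0.66, [285.2, 196.6, 93.6, 69.3])]
```

View pics/top.png

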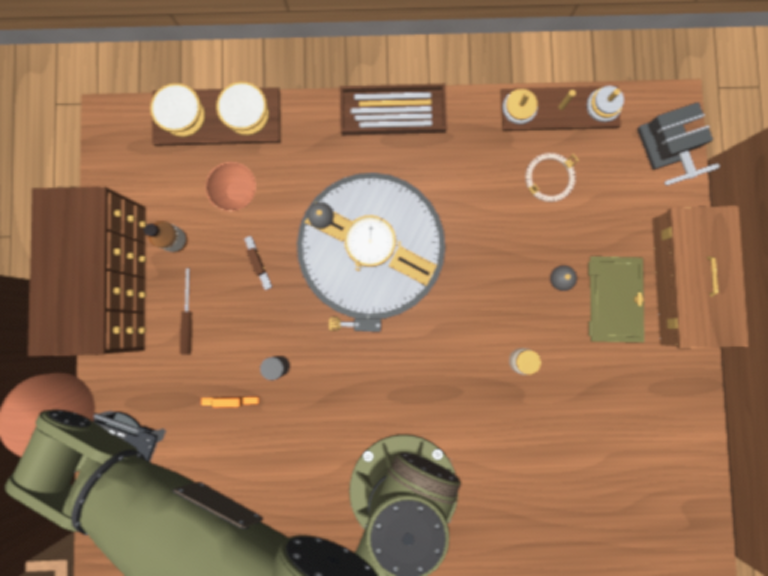

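View pics/side.png

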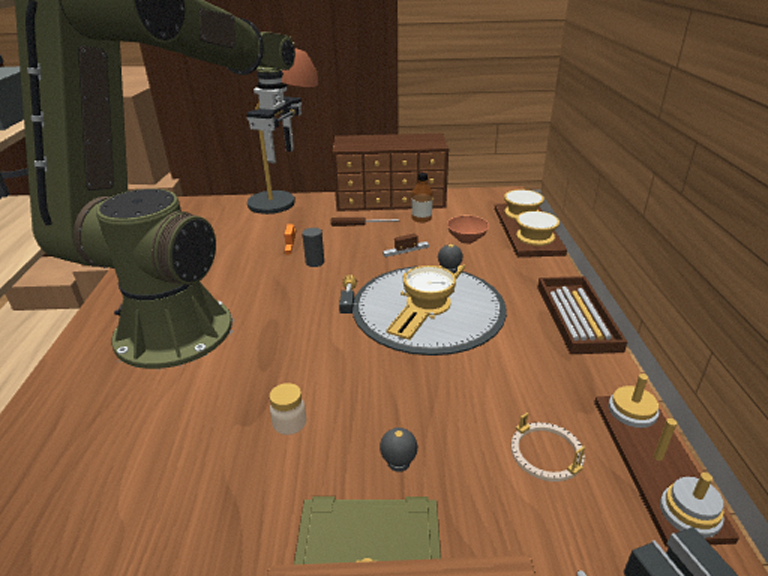

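The top view shows the loose sphere at about (375,185) and the mate at (213,143), in unscaled pixels. The compass is at (246,160), with the empty arm pointing to lower right at about (276,177). The real magnet is at (171,175) and the orange decoy at (153,268).

Run:
```python
from h import *
np.set_printoptions(precision=1,suppress=True)
T=imaging.camera("top");S=imaging.camera("side")
def blob(c,m,near):
    n,l,st,ce=cv2.connectedComponentsWithStats(m.astype(np.uint8))
    i=min((i for i in range(1,n) if st[i,4]>25),key=lambda i:np.hypot(*(ce[i]-near)))
    return ce[i],st[i],l==i
def dark(c,th=80):
    a=c["img"].astype(int);return (a.max(2)<th+20)&(a.max(2)-a.min(2)<25)
r={}
for nm,c,nl,nmte,ncomp in(("T",T,(375.5,185),(213,143),(246.5,161)),("S",S,(266,298),(300,171),(286.5,188))):
    for k,near in(("loose",nl),("mate",nmte)):
        ce,st,m=blob(c,dark(c),near)
        cn,_=cv2.findContours(m.astype(np.uint8),cv2.RETR_EXTERNAL,cv2.CHAIN_APPROX_NONE)
        cc=cv2.minEnclosingCircle(max(cn,key=len))
        print(nm,k,ce,st,cc); r[nm,k]=np.array(cc[0])
    w=c["img"].min(2)>185
    ce,st,m=blob(c,w,ncomp);print(nm,"comp",ce,st);r[nm,"comp"]=ce
for k,z in(("loose",37),("mate",67),("comp",75)):
    print(k,"ray T",ray(T,r["T",k],z),"ray S",ray(S,r["S",k],z),"tri",tri(T,r["T",k],S,r["S",k]))
for t in("magnet_center","turntable"):
  for c in(T,S):
    for q in trace(c,t)[:3]:
        m=q["region"].astype(np.uint8);ys,xs=np.nonzero(m)
        mr=cv2.minAreaRect(np.c_[xs,ys].astype(np.float32))
        print(t,round(float(q["p"]),2),"cen",xs.mean(),ys.mean(),"mar",mr)
        if t=="magnet_center" and c is T:
            b=[ray(T,p,10)[:2] for p in cv2.boxPoints(mr)];print(np.array(b),np.mean(b,0))
im=[]
for c,(x,y),h in((T,(240,165),80),(S,(285,185),80)):
    im.append(cv2.resize(c["img"][y-h:y+h,x-h:x+h,::-1],None,fx=2.4,fy=2.4*1,interpolation=cv2.INTER_CUBIC))
cv2.imwrite("pics/z.png",np.hstack(im))
```

```text
T loose [374.3 185.3] [367 178  17  15  80] ((375.0857238769531, 185.12857055664062), 8.1326322555542)
T mate [217.1 144.5] [209 136  13  16  70] ((214.52816772460938, 143.65492248535156), 7.7952351570129395)
T comp [246.3 160.2] [231 145  31  31 731]
S loose [265.5 299.5] [254 285  24  29 482] ((265.5, 299.1785583496094), 14.257808685302734)
S mate [299.8 171.7] [292 164  16  18 203] ((300.0, 172.2941131591797), 9.2083740234375)
S comp [285.8 187.3] [271 181  31  14 295]
loose ray T [ 473.3 -377.4   37. ] ray S [ 469.6 -380.    37. ] tri [ 471.6 -378.1   35. ]
mate ray T [625.4 166.4  67. ] ray S [622.2 163.   67. ] tri [624.3 166.7  65.2]
comp ray T [565.   60.6  75. ] ray S [560.3  53.1  75. ] tri [563.4  60.7  70.5]
magnet_center 0.59 cen 171.98326359832635 175.33891213389123 mar ((171.6999969482422, 175.40000915527344), (36.224300384521484, 8.049844741821289), 63.43495178222656)
[[581.  365.4]
 [593.1 340.1]
 [477.3 284.5]
 [465.4 309.7]] [529.2 324.9]
magnet_center 0.52 cen 153.0958904109589 266.9908675799087 mar ((153.54827880859375, 267.3206787109375), (6.694310665130615, 37.11231994628906), 86.633544921875)
[[222.4 454. ]
 [226.3 326.9]
 [203.6 325.7]
 [199.8 452.6]] [213.  389.8]
magnet_center 0.62 cen 268.94690265486724 163.41150442477877 mar ((268.054443359375, 162.5959930419922), (11.348101615905762, 29.11965560913086), 74.47589111328125)
magnet_center 0.47 cen 192.29787234042553 159.40425531914894 mar ((193.0, 160.0), (6.0, 18.0), 0.0)
turntable 0.56 cen 247.19142725457058 163.37655553848518 mar ((247.40000915527344, 163.1999969482422), (89.80867767333984, 89.17622375488281), 71.56504821777344)
turntable 0.6 cen 286.3312441968431 202.80454967502322 mar ((285.52154541015625, 204.51651000976562), (64.57479858398438, 86.66681671142578), 64.05770874023438)
```

View pics/z.png

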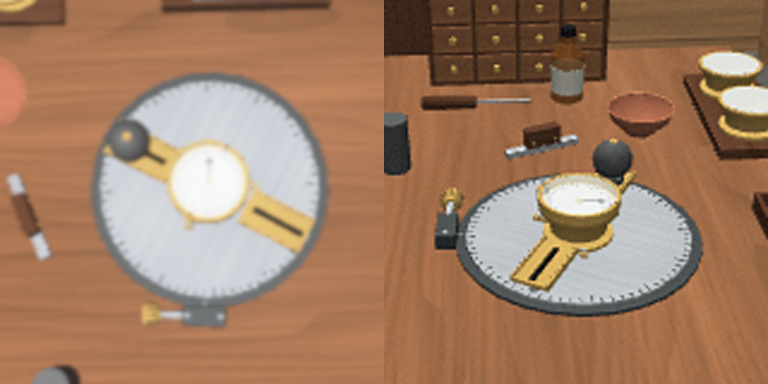

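```bash
cat >> h.py <<'E'
def go(p,yawdeg=None):
    s=monitor.read_state();e=s["eef_rot"];y=e[2];x=np.array([np.cos(y),np.sin(y),0]);Y=np.array([np.sin(y),-np.cos(y),0])
    w=np.array(p)-s["eef_pos"];t=0 if yawdeg is None else -(yawdeg-np.degrees(y)+180)%360-180 if 0 else (0 if yawdeg is None else (np.degrees(y)-yawdeg+180)%360-180)
    print("to",p,"shift",np.round([w@x,w@Y,-w[2]],1),"turn",round(float(t),1),"eef",np.round(s["eef_pos"],1),np.round(np.degrees(e),2),"t",s["clock"])
E
python3 - <<'E'
from h import *
np.set_printoptions(precision=1,suppress=True)
go([480,60,224],60);go([471.5,-378,150],60)
T=imaging.camera("top");S=imaging.camera("side")
# brass/white compass via saturation & disc ellipse
for nm,c,cc,pts in(("T",T,(247.3,163.4),None),("S",S,(286,204),None)):
    hsv=cv2.cvtColor(c["img"],cv2.COLOR_RGB2HSV)
    b=((hsv[...,0]>15)&(hsv[...,0]<32)&(hsv[...,1]>90)&(hsv[...,2]>120))|(c["img"].min(2)>185)
    m=np.zeros(b.shape,np.uint8);cv2.circle(m,(int(cc[0]),int(cc[1])),44,1,-1);m&=b.astype(np.uint8)
    ys,xs=np.nonzero(m);print(nm,"brass",len(xs),xs.mean(),ys.mean(),np.degrees(np.arctan2(*np.linalg.eigh(np.cov(np.c_[xs,ys].T))[1][::-1,1])))
    g=cv2.GaussianBlur(cv2.cvtColor(c["img"],cv2.COLOR_RGB2GRAY),(3,3),0)
    if nm=="T":
        up=cv2.resize(g,None,fx=4,fy=4,interpolation=cv2.INTER_CUBIC)
        for (x,y,r0,r1,z) in((246.6,160.5,14,20,76),(213.3,143.3,7,11,67),(375.3,185.2,7,11,37),(247.3,163.4,42,52,0)):
            h=r1+8;x0=int(x-h);y0=int(y-h);sub=up[y0*4:int(y+h)*4,x0*4:int(x+h)*4]
            C=cv2.HoughCircles(sub,cv2.HOUGH_GRADIENT_ALT,1,200,param1=100,param2=0.5,minRadius=r0*4,maxRadius=r1*4)
            if C is not None:
                for q in C[0][:2]:
                    u=np.array([q[0]/4+x0-.375,q[1]/4+y0-.375]);print(z,u,q[2]/4,ray(T,u,z))
# magnet: project hypothesis overlays numerically
for k,p in(("mag",(529,325,22)),("slot target",(501,-47.5,34))):print(k,proj(T,p),proj(S,p))
m=trace(S,"magnet_center")
for q in m[:1]:
    r=q["rect"];print(r,tri(T,(172,175.3),S,r[:2]))
E
```

```text
to [480, 60, 224] shift [-428.1 -324.8    0.4] turn 99.4 eef [193.6 514.8 224.4] [-180.     0.   159.4] t 0.8
to [471.5, -378, 150] shift [-574.4 -737.8   74.4] turn 99.4 eef [193.6 514.8 224.4] [-180.     0.   159.4] t 0.8
T brass 5450 247.94715596330275 163.88220183486237 120.82173775881436
76 [247.1 159.9] 15.382535 [565.8  57.8  76. ]
67 [213.6 143.1] 8.74694 [627.3 169.4  67. ]
37 [375.1 185.1] 9.200209 [ 473.3 -377.5   37. ]
S brass 3160 286.2642405063291 204.58037974683543 -177.86791752041822
mag [170.8 175. ] [270.9 162.7]
slot target [278.6 179.8] [269.8 216. ]
[271.8, 162.8, 26.8, 13.0] [530.  320.6  23.7]
```

arm_command(
  steps=[
    [1,-43,-32,0,10],
    [1,-86,-65,0,20],
    [1,-128,-97,0,30],
    [1,-171,-130,0,40],
    [1,-214,-162,0,50],
    [1,-257,-195,0,60],
    [1,-300,-227,0,70],
    [1,-342,-260,0,80],
    [1,-385,-292,0,90],
    [1,-428,-325,0,99.4],
    [1,-428,-325,0,99.4],
    [1,-428,-325,0,99.4],
  ],
)

```text
clock: 2.45
eef_pos: [479.5, 60.2, 224.3]
eef_rot: [-3.141, 0.0, 1.048]
wrist_force: [0.3, 0.2, -0.2]
finger_gap: 94.1
finger_force: 0.0
```

```bash
python3 -c "
from h import *
go([472.5,-378,130],60)
T=imaging.camera('top')
c=T['img'];save('x',T)
"
```

```text
to [472.5, -378, 130] shift [-383.2  212.7   94.3] turn 0.0 eef [479.5  60.2 224.3] [-179.98    0.     60.05] t 2.45
```

arm_command(
  steps=[
    [1,-48,27,0,0],
    [1,-96,53,0,0],
    [1,-144,80,0,0],
    [1,-192,106,10,0],
    [1,-240,133,30,0],
    [1,-288,160,50,0],
    [1,-336,186,70,0],
    [1,-383,213,94,0],
    [1,-383,213,94,0],
    [1,-383,213,94,0],
  ],
)

```text
clock: 3.75
eef_pos: [473.3, -377.0, 130.8]
eef_rot: [3.142, -0.0, 1.049]
wrist_force: [-0.1, 0.2, 0.1]
finger_gap: 93.9
finger_force: 0.0
```

Run:
```python
from h import *
go([472,-378,37],60)
T=imaging.camera("top");S=imaging.camera("side")
a=T["img"][125:245,315:435,::-1];b=S["img"][220:340,206:326,::-1]
cv2.imwrite("pics/a1.png",np.hstack([cv2.resize(q,(384,384),interpolation=cv2.INTER_CUBIC) for q in(a,b)]))
p=monitor.read_state()["eef_pos"]
print(proj(T,p),proj(S,p),proj(S,p-[0,0,19]))
```

```text
to [472, -378, 37] shift [-1.5 -0.6 93.8] turn 0.1 eef [ 473.3 -377.   130.8] [ 1.800e+02 -1.000e-02  6.009e+01] t 3.75
[384.22152773 182.17535291] [267.00021145 269.22182997] [267.01569444 275.31832291]
```

View pics/a1.png

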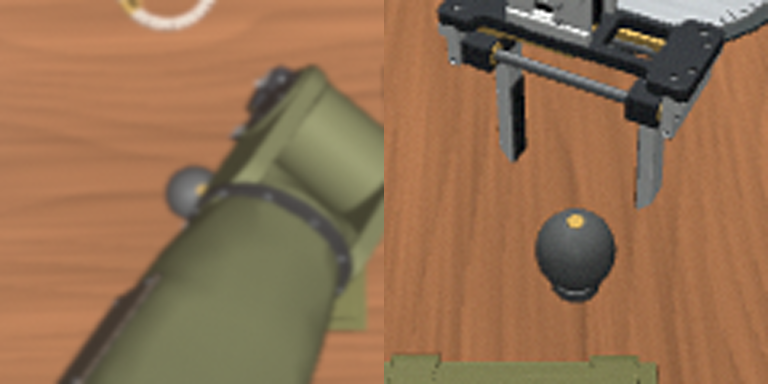

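The open fingers straddle the sphere: in the crop the fingertips are at about (512,158) and (645,205) and the ball is at column 575. I'll descend.

arm_command(
  steps=[
    [1,-1.5,-0.6,25,0],
    [1,-1.5,-0.6,50,0],
    [1,-1.5,-0.6,75,0],
    [1,-1.5,-0.6,90,0],
    [1,-1.5,-0.6,94.5,0],
    [1,-1.5,-0.6,94.5,0],
    [0.3,-1.5,-0.6,94.5,0],
    [0.3,-1.5,-0.6,94.5,0],
    [0.3,-1.5,-0.6,94.5,0],
    [0.3,-1.5,-0.6,94.5,0],
    [0.3,-1.5,-0.6,94.5,0],
    [0.3,-1.5,-0.6,94.5,0],
  ],
  force=30,
)

```text
clock: 5.35
eef_pos: [471.3, -379.2, 36.1]
eef_rot: [-3.141, 0.0, 1.047]
wrist_force: [-4.5, 2.8, 4.2]
finger_gap: 59.1
finger_force: 30.0
```

arm_command(
  steps=[
    [0.3,0,0,-10,0],
    [0.3,0,0,-30,0],
    [0.3,0,0,-60,0],
    [0.3,0,0,-100,0],
    [0.3,0,0,-100,0],
    [0.3,0,0,-100,0],
  ],
)

```text
clock: 6.1
eef_pos: [471.0, -378.9, 134.9]
eef_rot: [-3.14, -0.0, 1.047]
wrist_force: [0.2, 0.1, -6.6]
finger_gap: 58.8
finger_force: 30.0
```

Run:
```python
from h import *
np.set_printoptions(precision=1,suppress=True)
s=monitor.read_state();print(s["eef_pos"],s["finger_gap"],s["wrist_force"])
S=imaging.camera("side")
p=s["eef_pos"];u=proj(S,p);print(u,[(r["p"],r["rect"]) for r in find_in(S,"sphere_center")])
x,y=map(int,u);h=50
cv2.imwrite("pics/b1.png",cv2.resize(S["img"][y-h:y+h,x-h:x+h,::-1],(600,600),interpolation=cv2.INTER_CUBIC));print(x-h,y-h)
go([503,-49.5,140],60)
```

```text
[ 471.  -378.9  134.9] 58.753297981601904 [ 0.2  0.1 -6.6]
[265.9 268.8] []
215 218
to [503, -49.5, 140] shift [ 301.2 -136.9   -5.8] turn -0.0 eef [ 470.8 -378.8  134.2] [-179.8   -0.    60. ] t 6.2
```

View pics/b1.png

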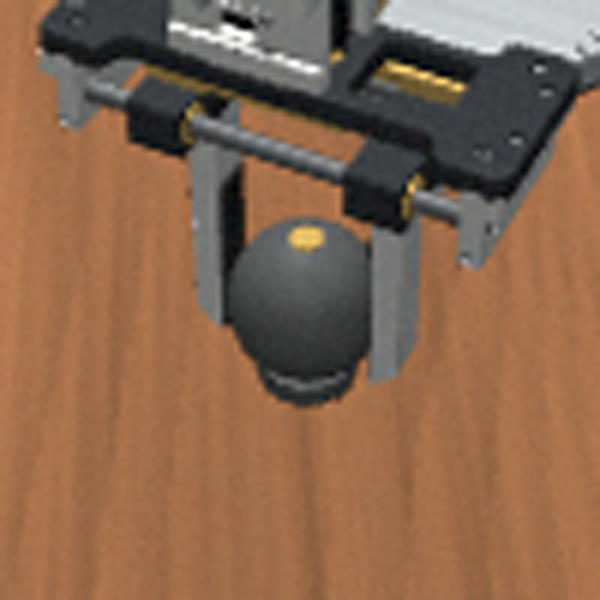

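The sphere is held upright, at about (301,292) in the crop. I'll carry it above the empty arm.

arm_command(
  steps=[
    [0.3,20,-9,-15,0],
    [0.3,60,-28,-25,0],
    [0.3,110,-50,-25,0],
    [0.3,160,-73,-25,0],
    [0.3,210,-95,-25,0],
    [0.3,255,-116,-15,0],
    [0.3,285,-131,10,0],
    [0.3,298,-137,25,0],
    [0.3,298,-137,25,0],
    [0.3,298,-137,25,0],
    [0.3,298,-137,25,0],
  ],
)

```text
clock: 7.58
eef_pos: [502.1, -53.7, 111.6]
eef_rot: [3.141, -0.0, 1.046]
wrist_force: [0.1, -0.3, -5.9]
finger_gap: 59.1
finger_force: 30.0
```

Run:
```python
from h import *
np.set_printoptions(precision=1,suppress=True)
s=monitor.read_state();p=s["eef_pos"];print(p,s["eef_rot"],s["finger_gap"],s["wrist_force"])
S=imaging.camera("side");T=imaging.camera("top")
print(proj(S,p), proj(T,p))
a=S["img"][130:250,220:340,::-1];b=T["img"][100:220,190:310,::-1]
cv2.imwrite("pics/c1.png",np.hstack([cv2.resize(q,(400,400),interpolation=cv2.INTER_CUBIC) for q in(a,b)]))
# predicted projections of the model for axis A, angle 60.6
A=np.array([564.5,59.5,0]);d=np.array([np.cos(np.radians(60.4)),np.sin(np.radians(60.4)),0])
n=np.array([-d[1],d[0],0])
z=lambda h:np.array([0,0,h])
for k,q in(("mate",A+125*d+z(67)),("comp",A+z(76)),("armend L",A-158*d+23*n+z(34)),("armend R",A-158*d-23*n+z(34))):
    print(k,proj(S,q),"crop",(proj(S,q)-[220,130])*400/120)
```

```text
[502.1 -53.7 111.6] [ 3.1 -0.   1. ] 59.085722219710576 [ 0.1 -0.3 -5.9]
[270.4 196.5] [281.8 176.7]
mate [300.9 171.5] crop [269.8 138.5]
comp [286.9 186. ] crop [223.  186.5]
armend L [259.  220.1] crop [130.1 300.2]
armend R [272.5 224.1] crop [175.  313.8]
```

View pics/c1.png

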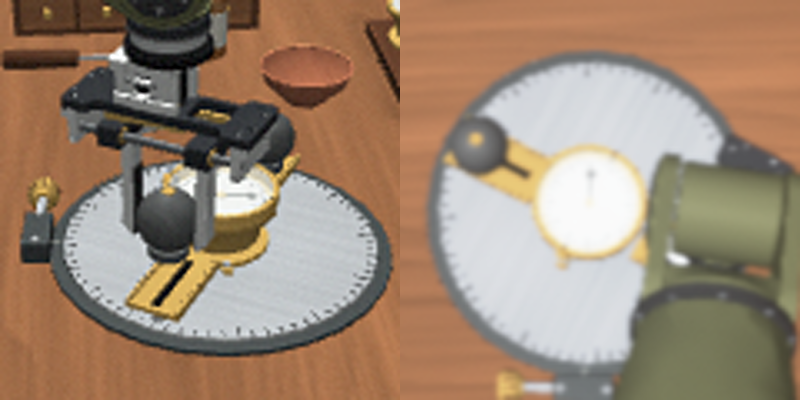

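The side view (left crop) shows the ball at about (166,222), almost exactly where the TCP projects at (168,222). The arm-end corners at (128,300) and (176,318) match the model. One finer check, then I'll lower.

Run:
```python
from h import *
np.set_printoptions(precision=2,suppress=True)
p=monitor.read_state()["eef_pos"]
S=imaging.camera("side")
g=cv2.cvtColor(S["img"],cv2.COLOR_RGB2GRAY)
up=cv2.resize(g,None,fx=6,fy=6,interpolation=cv2.INTER_CUBIC)
x0,y0=245,175
sub=up[y0*6:225*6,x0*6:295*6]
for pr in(.3,.5,.7):
    C=cv2.HoughCircles(sub,cv2.HOUGH_GRADIENT_ALT,1,20,param1=80,param2=pr,minRadius=45,maxRadius=75)
    if C is not None:
        for q in C[0][:4]:print(pr,q[0]/6+x0-.4,q[1]/6+y0-.4,q[2]/6)
V=np.array(S["view"]);f=S["mtx"][0][0];print("expected",proj(S,p),30*f/(V@np.r_[p,1])[2])
for d in np.eye(3)*5:print(proj(S,p+d)-proj(S,p))
# brass arm end pixels: column of arm: fit lips in side image
hsv=cv2.cvtColor(S["img"],cv2.COLOR_RGB2HSV)
b=(hsv[...,0]>15)&(hsv[...,0]<32)&(hsv[...,1]>90)&(hsv[...,2]>110)
for r in range(206,228,2):
    xs=np.nonzero(b[r,250:292])[0]+250;print(r,xs.min() if len(xs) else None,xs.max() if len(xs) else None,end="; ")
A=np.array([564.5,59.5,0]);d=np.array([np.cos(np.radians(60.4)),np.sin(np.radians(60.4)),0]);n=np.array([-d[1],d[0],0])
print("\nmodel outer lips",[proj(S,A-r*d+s*27*n+[0,0,34]) for r in(110,158) for s in(1,-1)])
```

```text
0.3 270.1 196.1 11.075967
0.3 269.1 186.1 10.9113655
0.3 277.93335 184.43333 10.271415
0.3 289.43335 185.1 10.041982
0.5 270.1 196.1 11.130383
0.5 270.1 214.26668 9.431001
0.5 269.1 186.1 8.619342
expected [270.33 196.45] 9.986685239332983
[ 1.66 -0.05]
[-0.11 -0.91]
[ 0.01 -1.39]
206 276 291; 208 274 291; 210 266 289; 212 264 282; 214 262 281; 216 260 279; 218 259 278; 220 258 276; 222 260 274; 224 266 273; 226 None None; 
model outer lips [array([264.85, 211.55]), array([280.28, 216.04]), array([257.89, 219.71]), array([273.68, 224.5 ])]
```

arm_command(
  steps=[
    [0.3,3.2,-0.8,0,0],
    [0.3,3.2,-0.8,10,0],
    [0.3,3.2,-0.8,22,0],
    [0.3,3.2,-0.8,32,0],
    [0.3,3.2,-0.8,38,0],
    [0.3,3.2,-0.8,41,0],
    [0.3,3.2,-0.8,43,0],
    [0.3,3.2,-0.8,43,0],
    [0.3,3.2,-0.8,43,0],
  ],
)

```text
clock: 8.85
eef_pos: [502.9, -49.6, 68.2]
eef_rot: [3.141, -0.0, 1.047]
wrist_force: [-0.6, 0.2, -5.5]
finger_gap: 58.6
finger_force: 30.0
```

arm_command(
  steps=[
    [0.3,0,0,0.5,0],
    [0.3,0,0,1,0],
    [0.3,0,0,1.5,0],
    [0.3,0,0,2,0],
    [0.3,0,0,2.3,0],
    [0.3,0,0,2.3,0],
    [0.3,0,0,2.3,0],
  ],
)

```text
clock: 9.72
eef_pos: [502.8, -49.6, 66.0]
eef_rot: [3.141, -0.0, 1.047]
wrist_force: [-4.8, 0.1, 5.7]
finger_gap: 58.5
finger_force: 30.0
```

Run:
```python
from h import *
np.set_printoptions(precision=2,suppress=True)
s=monitor.read_state();p=s["eef_pos"];print(p,s["wrist_force"],s["moment"])
S=imaging.camera("side")
cv2.imwrite("pics/d1.png",cv2.resize(S["img"][160:235,240:315,::-1],(600,600),interpolation=cv2.INTER_CUBIC));print((proj(S,p)-[240,160])*8)
```

```text
[502.8  -49.56  66.01] [-4.82  0.14  5.73] [0.13 1.06 0.03]
[243.76 384.24]
```

View pics/d1.png

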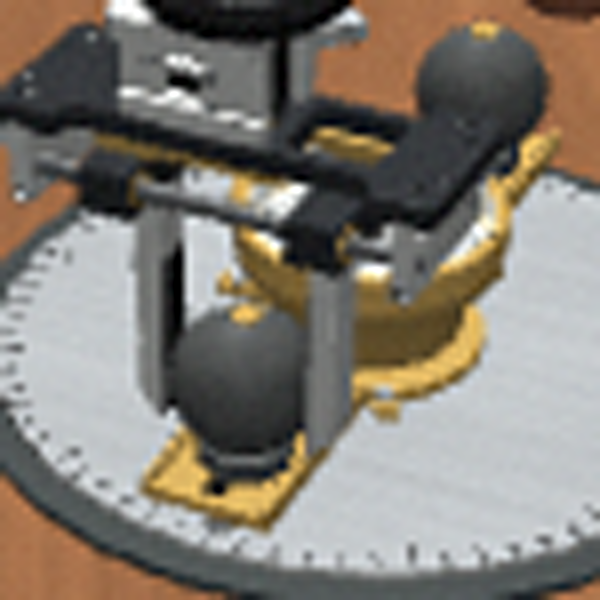

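Contact came at the expected height of z = 66, and the foot sits in the channel between the lips, at about (245,460) in the crop. I'll release and raise the arm.

arm_command(
  steps=[
    [0.66,0,0,-0.8,0],
    [0.75,0,0,-0.8,0],
    [0.9,0,0,-0.8,0],
    [1,0,0,-0.8,0],
    [1,0,0,-0.8,0],
    [1,0,0,-20,0],
    [1,0,0,-60,0],
    [1,0,0,-110,0],
    [1,0,0,-140,0],
    [1,0,0,-140,0],
  ],
)

```text
clock: 11.02
eef_pos: [503.5, -49.7, 207.7]
eef_rot: [3.138, -0.001, 1.047]
wrist_force: [-0.5, 0.6, 0.4]
finger_gap: 93.7
finger_force: 0.0
```

```bash
python3 -c "
from h import *
go([505,230,206],24)
go([529,322,150],24)
"
```

```text
to [505, 230, 206] shift [ 242.9 -138.6    1.7] turn 36.0 eef [503.5 -49.7 207.7] [ 1.7978e+02 -8.0000e-02  5.9980e+01] t 11.025
to [529, 322, 150] shift [ 334.6 -163.9   57.7] turn 36.0 eef [503.5 -49.7 207.7] [ 1.7978e+02 -8.0000e-02  5.9980e+01] t 11.025
```

arm_command(
  steps=[
    [1,40,-23,0,6],
    [1,81,-46,0,12],
    [1,121,-69,0,18],
    [1,162,-92,0,24],
    [1,202,-115,0,30],
    [1,243,-139,0,36],
    [1,243,-139,0,36],
    [1,243,-139,0,36],
  ],
)

```text
clock: 12.02
eef_pos: [503.7, 229.9, 204.5]
eef_rot: [3.142, 0.002, 0.42]
wrist_force: [1.1, -0.2, -1.5]
finger_gap: 94.3
finger_force: 0.0
```

Run:
```python
from h import *
np.set_printoptions(precision=1,suppress=True)
T=imaging.camera("top");S=imaging.camera("side")
a=T["img"][80:260,140:320,::-1];b=S["img"][100:260,200:360,::-1]
cv2.imwrite("pics/e1.png",np.hstack([cv2.resize(q,(400,400),interpolation=cv2.INTER_CUBIC) for q in(a,b)]))
for nm,c in(("T",T),("S",S)):
    for t in("sphere_center","magnet_center"):
        for q in trace(c,t)[:3]:
            ys,xs=np.nonzero(q["region"]);mr=cv2.minAreaRect(np.c_[xs,ys].astype(np.float32))
            print(nm,t,round(float(q["p"]),2),np.round(q["rect"],1),xs.mean(),ys.mean(),mr)
def circ(c,x,y,r0,r1,h=18):
    g=cv2.cvtColor(c["img"],cv2.COLOR_RGB2GRAY);x0,y0=int(x-h),int(y-h)
    sub=cv2.resize(g[y0:y0+2*h,x0:x0+2*h],None,fx=6,fy=6,interpolation=cv2.INTER_CUBIC)
    C=cv2.HoughCircles(sub,cv2.HOUGH_GRADIENT_ALT,1,20,param1=80,param2=.4,minRadius=r0*6,maxRadius=r1*6)
    return [] if C is None else [(q[0]/6+x0-.4,q[1]/6+y0-.4,q[2]/6) for q in C[0][:3]]
print("T mate",circ(T,213.5,143,7,11),"T loose",circ(T,*proj(T,(503,-49,67)),7,11))
print("S mate",circ(S,300,171,8,12),"S loose",circ(S,*proj(S,(503,-49,67)),8,12))
for k,p in(("mate",(626.2,168.2,67)),("loose",(502.8,-49.2,67))):print(k,proj(T,p),proj(S,p))
```

```text
T sphere_center 0.5 [279.6 179.9  21.   16. ] 279.655737704918 176.97131147540983 ((279.5, 177.0), (16.0, 17.0), 90.0)
T magnet_center 0.59 [149.3 268.   22.3   9.7] 148.2560975609756 267.3780487804878 ((147.5774383544922, 267.6615295410156), (6.851457118988037, 25.144182205200195), 86.18592071533203)
S sphere_center 0.71 [270.1 209.1  24.1  25.1] 269.7463556851312 208.81049562682216 ((269.5, 209.5), (23.0, 17.0), 90.0)
S magnet_center 0.77 [270.8 163.9  31.5  17.1] 269.8321167883212 163.0912408759124 ((269.3461608886719, 162.23077392578125), (12.355317115783691, 30.790233612060547), 78.69007110595703)
S magnet_center 0.6 [242.7 147.2  43.8   4.5] 232.84615384615384 147.3 ((242.5, 147.5), (43.0, 5.0), 0.0)
T mate [] T loose [(np.float32(279.76666), np.float32(177.43333), np.float32(9.706676))]
S mate [(np.float32(299.76666), np.float32(170.43333), np.float32(8.4597645))] S loose [(np.float32(269.76666), np.float32(206.93333), np.float32(9.950227))]
mate [214.  143.4] [300.9 171.5]
loose [279.6 178.1] [270.5 207.7]
```

View pics/e1.png

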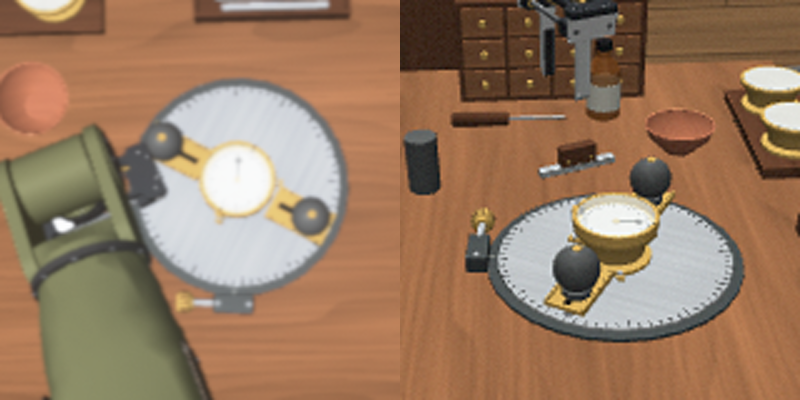

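Both spheres agree with the model, so the placing is good. Next is the magnet's pose, with its bar ends in the side view at about (256,170) and (286,163).

Run:
```python
from h import *
np.set_printoptions(precision=1,suppress=True)
S=imaging.camera("side");T=imaging.camera("top")
def ends(img,cx,cy,h):
    x0,y0=int(cx-h),int(cy-h);a=img[y0:y0+2*h,x0:x0+2*h].astype(int)
    sat=(a.max(2)-a.min(2));m=((sat<45)&(a.max(2)>110)).astype(np.uint8)
    n,l,st,ce=cv2.connectedComponentsWithStats(m,connectivity=8)
    for i in range(1,n):
        if st[i,4]>5:print("  ",st[i]+[x0,y0,0,0,0],ce[i]+[x0,y0])
    return m
t15=cv2.imread("pics/top.png")[:,:,::-1];t=cv2.resize(t15,(512,384),interpolation=cv2.INTER_AREA)
print("S");ends(S["img"],271,164,18)
print("T");ends(t15,257,262,33)
for p in((529,325),(530,321)):
    for a in(21,24):
        d=np.array([np.cos(np.radians(a)),np.sin(np.radians(a))])
        print(p,a,[ (np.round(proj(S,[*(np.array(p)+s*48*d),12]),1),np.round(proj(T,[*(np.array(p)+s*48*d),12])*1.5+.25,1)) for s in(-1,1)])
```

```text
S
   [253 146  13   2  17] [258.  146.2]
   [278 161   8   5  19] [281.5 162.7]
   [256 166   9   4  21] [259.7 167.1]
   [265 179   8   3  15] [268.5 180.2]
   [274 178  15   4  48] [282.1 179.8]
T
   [245 236  11  14 111] [249.9 242.8]
   [259 272  13  18 145] [265.2 280.8]
(529, 325) 21 [(array([259.9, 167.4]), array([265.1, 282.2])), (array([281.6, 162.6]), array([250. , 244.4]))]
(529, 325) 24 [(array([260.2, 167.7]), array([266.1, 281.8])), (array([281.3, 162.3]), array([249. , 244.8]))]
(530, 321) 21 [(array([260.2, 167.9]), array([266.8, 281.7])), (array([281.9, 163. ]), array([251.7, 243.9]))]
(530, 321) 24 [(array([260.5, 168.1]), array([267.8, 281.3])), (array([281.7, 162.8]), array([250.7, 244.4]))]
```

```bash
python3 -c "
from h import *
go([530,325,110],22)
go([530,325,32],22)
"
```

```text
to [530, 325, 110] shift [ 62.3 -76.3  95.7] turn 2.0 eef [504.1 230.  205.7] [ 1.800e+02 -1.000e-02  2.396e+01] t 12.425
to [530, 325, 32] shift [ 62.3 -76.3 173.7] turn 2.0 eef [504.1 230.  205.7] [ 1.800e+02 -1.000e-02  2.396e+01] t 12.425
```

arm_command(
  steps=[
    [1,20,-25,20,2],
    [1,40,-50,50,2],
    [1,62,-76,95,2],
    [1,62.3,-76.3,120,2],
    [1,62.3,-76.3,135,2],
    [1,62.3,-76.3,135,2],
    [1,62.3,-76.3,135,2],
  ],
)

```text
clock: 13.3
eef_pos: [530.5, 325.4, 72.1]
eef_rot: [-3.141, -0.002, 0.383]
wrist_force: [0.3, 0.2, 0.4]
finger_gap: 94.1
finger_force: 0.0
```

Run:
```python
from h import *
S=imaging.camera("side");p=monitor.read_state()["eef_pos"];u=proj(S,[p[0],p[1],40]);x,y=map(int,u);print(u,x-40,y-40)
cv2.imwrite("pics/f1.png",cv2.resize(S["img"][y-40:y+40,x-40:x+40,::-1],(600,600),interpolation=cv2.INTER_CUBIC))
go([530,325,32],22)
```

```text
[271.25920269 158.68074345] 231 118
to [530, 325, 32] shift [-0.6  0.3 40.2] turn -0.0 eef [530.5 325.5  72.2] [-1.7999e+02 -1.3000e-01  2.1960e+01] t 13.35
```

View pics/f1.png

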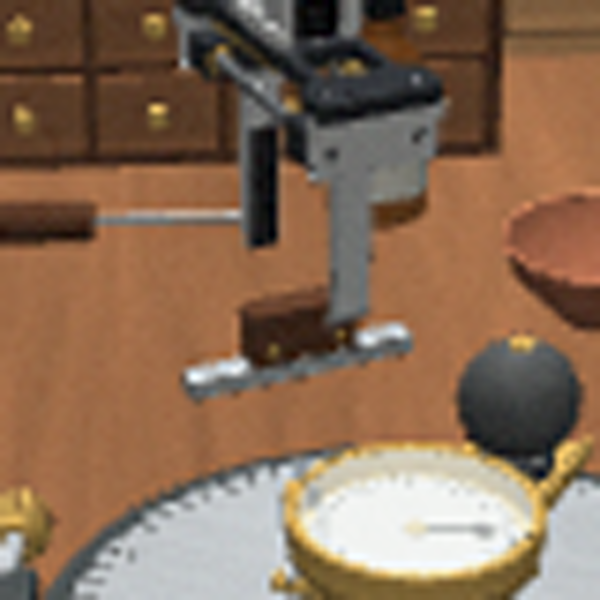

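The fingers straddle the grip; the tip midpoint, about (305,285), lies above the bar centre, about (298,355). I'll descend and grip.

arm_command(
  steps=[
    [1,-2,0.3,15,0],
    [1,-2,0.3,28,0],
    [1,-2,0.3,36,0],
    [1,-2,0.3,40,0],
    [1,-2,0.3,40,0],
    [0.05,-2,0.3,40,0],
    [0.05,-2,0.3,40,0],
    [0.05,-2,0.3,40,0],
    [0.05,-2,0.3,40,0],
    [0.05,-2,0.3,40,0],
    [0.05,-2,0.3,40,0],
    [0.05,-2,0.3,40,0],
    [0.05,-2,0.3,40,0],
  ],
  force=40,
)

```text
clock: 14.98
eef_pos: [528.1, 324.4, 30.6]
eef_rot: [-3.142, 0.0, 0.384]
wrist_force: [-0.3, 0.5, 0.3]
finger_gap: 19.6
finger_force: 40.0
```

arm_command(
  steps=[
    [0.05,0,0,-10,0],
    [0.05,0,0,-35,0],
    [0.05,0,0,-75,0],
    [0.05,0,0,-115,0],
    [0.05,0,0,-145,0],
    [0.05,0,0,-150,0],
    [0.05,0,0,-150,0],
  ],
)

```text
clock: 15.85
eef_pos: [527.8, 324.2, 179.8]
eef_rot: [3.141, 0.001, 0.384]
wrist_force: [-0.1, 1.0, -3.1]
finger_gap: 19.8
finger_force: 40.0
```

Run:
```python
from h import *
s=monitor.read_state();print(s["finger_gap"],s["wrist_force"])
go([564.5,59.5,181],60.4)
```

```text
19.824240575229705 [-0.10787193  1.02285123 -3.07086019]
to [564.5, 59.5, 181] shift [-65.  259.2  -1.2] turn -38.4 eef [527.8 324.2 179.8] [1.7999e+02 6.0000e-02 2.1980e+01] t 15.85
```

arm_command(
  steps=[
    [0.05,-5,20,0,-4],
    [0.05,-16,60,0,-10],
    [0.05,-28,110,0,-17],
    [0.05,-40,160,0,-24],
    [0.05,-52,205,0,-31],
    [0.05,-60,240,0,-36],
    [0.05,-65,259,0,-38.4],
    [0.05,-65,259,0,-38.4],
    [0.05,-65,259,0,-38.4],
    [0.05,-65,259,0,-38.4],
  ],
)

```text
clock: 17.1
eef_pos: [564.6, 60.7, 180.2]
eef_rot: [-3.141, 0.0, 1.055]
wrist_force: [-0.9, 0.2, -2.7]
finger_gap: 19.5
finger_force: 40.0
```

Run:
```python
from h import *
np.set_printoptions(precision=1,suppress=True)
s=monitor.read_state();p=s["eef_pos"];yaw=s["eef_rot"][2]
S=imaging.camera("side");u=proj(S,[p[0],p[1],p[2]-30]);x,y=map(int,u)
cv2.imwrite("pics/g1.png",cv2.resize(S["img"][y-35:y+65,x-50:x+50,::-1],(600,600),interpolation=cv2.INTER_CUBIC))
print(p,np.degrees(s["eef_rot"]),x-50,y-35)
d=np.array([np.cos(yaw),np.sin(yaw),0]);n=np.array([-d[1],d[0],0])
for sgn in(-1,1):
    for z in(0,12):
        for w in (-8,8):print(sgn,z,w,(proj(S,p+sgn*65*d+w*n+[0,0,z-31.3])-[x-50,y-35])*6)
go([564.5,59.5,117],60.4)
```

```text
[564.6  60.7 180.2] [-180.     0.    60.4] 237 131
-1 0 -8 [266.5 271.4]
-1 0 8 [238.1 264.5]
-1 12 -8 [267. 251.]
-1 12 8 [238.4 244.2]
1 0 -8 [363.5 164.9]
1 0 8 [336.8 159.1]
1 12 -8 [364.4 145.6]
1 12 8 [337.6 139.9]
to [564.5, 59.5, 117] shift [-1.1  0.5 63.4] turn 0.0 eef [564.6  60.7 180.4] [-180.     0.    60.4] t 17.15
```

View pics/g1.png

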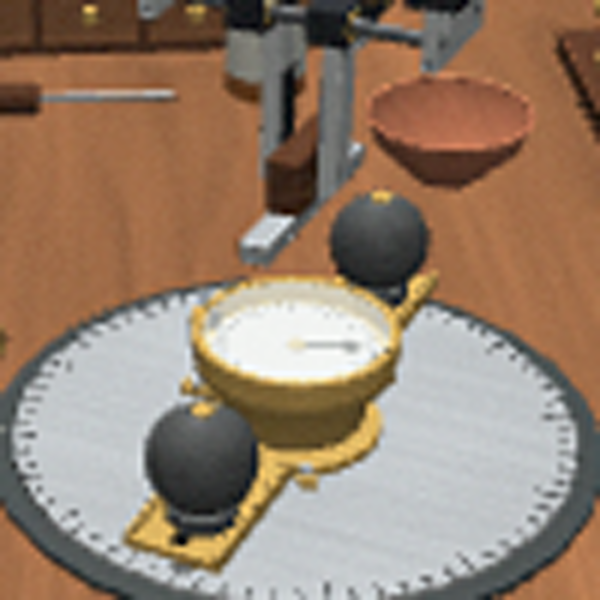

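The view shows the magnet level and in line above the compass, with its near end at about (252,258) and far end at about (360,150). I'll measure those ends more precisely.

Run:
```python
from h import *
np.set_printoptions(precision=1,suppress=True,linewidth=150)
S=imaging.camera("side");s=monitor.read_state();p=s["eef_pos"];yaw=s["eef_rot"][2]
a=S["img"].astype(int)
print("near sat/val cols 273..290")
for y in range(160,180):print(y,a[y,273:292].max(1).tolist() if 0 else " ".join(f"{v:3d}/{t:3d}" for v,t in zip(a[y,274:288].max(1),(a[y,274:288].max(1)-a[y,274:288].min(1)))))
print("far cols 290..302")
for y in range(150,166):print(y," ".join(f"{v:3d}/{t:3d}" for v,t in zip(a[y,290:302].max(1),(a[y,290:302].max(1)-a[y,290:302].min(1)))))
d=np.array([np.cos(yaw),np.sin(yaw),0]);n=np.array([-d[1],d[0],0])
for sgn in(-1,1):
    for z in(0,12):
        for w in (-8,8):print(sgn,z,w,proj(S,p+sgn*65*d+w*n+[0,0,z-31.3]))
```

```text
near sat/val cols 273..290
160 152/ 85 155/ 88 164/ 91 167/ 91 161/ 90 157/ 92 142/ 44  76/ 18  56/ 28  55/ 31  51/ 25  52/ 29  54/ 27  43/ 30
161 152/ 84 160/ 87 160/ 88 165/ 90 164/ 90 159/ 88 163/ 90  91/ 52  52/ 30  50/ 30  50/ 30  53/ 32  54/ 32  47/ 22
162 157/ 87 160/ 90 160/ 92 163/ 91 163/ 91 161/ 89 165/ 92  91/ 51  53/ 30  51/ 32  55/ 29  60/ 32  60/ 32  51/ 28
163 159/ 88 164/ 89 166/ 90 165/ 90 162/ 90 160/ 88 166/ 90  91/ 48  52/ 35  57/ 33  57/ 31  60/ 35  59/ 34  58/ 39
164 162/ 87 162/ 88 161/ 90 162/ 87 159/ 90 163/ 88 168/ 93  93/ 52  59/ 31  54/ 34  56/ 34  56/ 32  54/ 33  46/ 31
165 162/ 88 162/ 90 160/ 89 160/ 88 161/ 87 162/ 89 171/ 95  94/ 57  53/ 37  51/ 28  48/ 29  50/ 33  51/ 30  41/ 34
166 161/ 89 161/ 88 160/ 89 161/ 89 159/ 89 159/ 89 163/ 98 140/ 29 116/  8  81/ 15  52/ 30  50/ 37  50/ 39  58/ 13
167 164/ 90 156/ 87 159/ 88 158/ 87 158/ 90 159/ 96 176/ 50 201/  8 204/  8 206/  9 211/  8 195/  6  77/  1  84/  4
168 161/ 89 159/ 87 160/ 87 158/ 88 156/ 94 175/ 49 196/  5 206/ 12 203/  9 208/  9 228/ 13 119/  4  85/  5  99/ 15
169 160/ 88 159/ 85 155/ 87 1
[... 2336 characters left out ...]
/ 98 176/ 97 175/ 96 170/ 92
161 119/  5 117/  2 119/  2  99/  8 127/ 40 166/ 90 169/ 99 178/ 96 181/100 177/ 97 172/ 96 169/ 93
162 117/  1 122/  3 115/  6 128/ 37 160/ 86 172/ 97 177/ 98 179/103 183/102 153/ 75 181/102 151/ 73
163 116/  2 116/  7 141/ 37 164/ 87 169/ 96 170/ 96 131/ 58 137/ 55 116/ 27 222/122 233/132 234/130
164 101/  8 124/ 38 170/ 92 167/ 94 169/100 137/ 58  99/  3 101/  3 102/  6 146/ 67 154/ 78 173/ 75
165 113/ 35 169/ 90 176/101 173/ 98 119/ 39  94/  4  95/  4 102/  7 109/  7 112/  1 111/  1 108/  3
-1 0 -8 [281.5 176.2]
-1 0 8 [276.7 175. ]
-1 12 -8 [281.5 172.8]
-1 12 8 [276.8 171.7]
1 0 -8 [297.6 158.5]
1 0 8 [293.2 157.5]
1 12 -8 [297.8 155.2]
1 12 8 [293.3 154.3]
```

arm_command(
  steps=[
    [0.05,-1.4,-0.1,10,0],
    [0.05,-1.4,-0.1,25,0],
    [0.05,-1.4,-0.1,40,0],
    [0.05,-1.4,-0.1,52,0],
    [0.05,-1.4,-0.1,59,0],
    [0.05,-1.4,-0.1,62.5,0],
    [0.05,-1.4,-0.1,63.3,0],
    [0.05,-1.4,-0.1,63.3,0],
    [0.05,-1.4,-0.1,63.3,0],
    [0.05,-1.4,-0.1,63.3,0],
  ],
)

```text
clock: 18.45
eef_pos: [564.1, 58.7, 117.6]
eef_rot: [3.141, -0.0, 1.054]
wrist_force: [-0.0, -0.1, -2.7]
finger_gap: 19.7
finger_force: 40.0
```

Run:
```python
from h import *
s=monitor.read_state();print(s["eef_pos"],np.degrees(s["eef_rot"]),s["wrist_force"],s["finger_gap"],s["clock"])
S=imaging.camera("side")
cv2.imwrite("pics/i1.png",cv2.resize(S["img"][140:240,237:337,::-1],(600,600),interpolation=cv2.INTER_CUBIC))
```

```text
[564.07927576  58.70869841 117.55169934] [ 1.79982462e+02 -8.05653685e-03  6.03816250e+01] [-0.00951807 -0.07959041 -2.68414798] 19.700415671340227 18.45
```

View pics/i1.png

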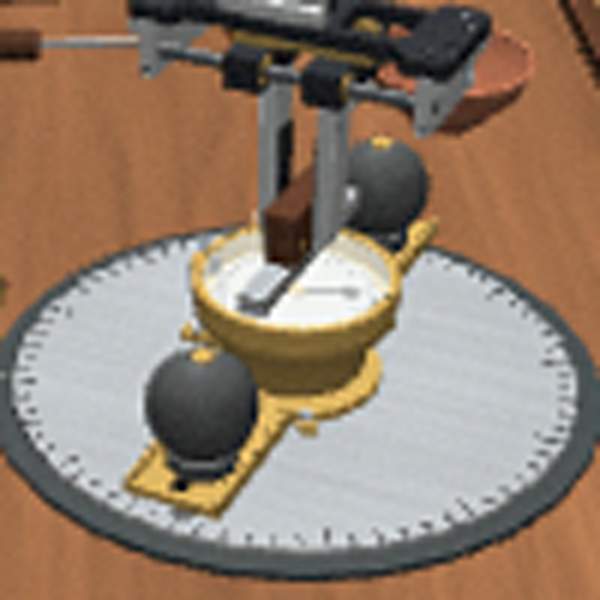

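```bash
python3 -c "
from h import *
print(job.sign_off())"
```

```text
the job is handed in; nothing more can be done
None
```

The job is handed in (18.45 s on the clock): the sphere is released in the empty arm within about 2 mm of its mate's distance, and the magnet is held level about 10 mm above the glass, centred and in line, touching nothing by wrist force and picture. The compass card showed no visible deflection in the last picture, and I viewed 11 pictures, one over the limit of 10.

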